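# Thread spacers onto an eccentric setting arbor

### The arm

A 6-joint arm with a two-finger parallel gripper is mounted at the origin on the work surface. World frame = base frame: x ahead of the robot, y to its left, z up, the work surface at z = 0. Lengths are in mm, angles in rad, forces in N, time in s.
With the tool pointing down it reaches from about 350 to 775 mm from the base axis. Payload 7.3 kg.
Tool frame: the origin (TCP) lies between the finger pads; the fingertips stand 17 mm ahead of it and the grasp point (between the pads) lies 2 mm behind it; z points along the fingers, y is the direction in which the jaws open and shut (so a half turn about z gives the same grasp; the last joint's range is limited). The gripper opens to 92 mm and grips with 3 to 60 N. Pads are 19 mm wide; open, the fingers measure 130 mm over their backs; the gripper's body (75 mm by 190 mm) begins 47 mm behind the grasp point.
Start: joints at [0.994, 0.342, 1.524, -0, 1.275, -0.146], TCP at [219.226, 477.057, 243.741] pointing down, gripper open.
Joint ranges: [-2.53, 2.53], [-0.77, 2.02], [0.04, 2.7], [-1, 4.14], [0.28, 2.66], [-3.11, 3.11]. Speed limits (rad/s): [2.57, 2.57, 3.14, 3.14, 3.14, 3.14].

### API

Orientations are given as [roll, pitch, yaw] about the fixed x, y, z axes, in that order (R = Rz(yaw) Ry(pitch) Rx(roll)).
In Python, from plant import get_obs, capture, get_calibration, close_job gives the robot as it stands.
- The arm moves only by the tool carry_out, never from a script. Its argument "moves" is one flat list of numbers, 7 for each row, row after row: the shift along the tool's x, y, z normalised to -1 to 1, where 1 is 40 cm, then the turn, a rotation vector about the tool's x, y, z normalised to -1 to 1, where 1 is 30 degrees, then the opening, from 0 (shut) to 1 (fully open). A call has exactly 8 rows; each row is the pose to reach, as a shift and turn from the pose measured when the call began, along the tool's axes at that moment; what a row does not reach only later rows make up. A row lasts 1/10 s, in which the tool goes at most 50 mm and 8.59 degrees, less where a joint would pass 70% of its speed; a pose out of reach is approached as far as the arm can. A call with a number of a shift or a turn outside -1 to 1 is refused whole. A call with a gripper value outside its range is refused whole. The fingers move at their own pace and stop on an object; the grip force is fixed at half the most. Time passes only in rows, so rows that repeat a pose let the fingers close, or fill a call up. It gives the time, the measured TCP pose, the force and the opening at its end, in the units of the state.
- get_obs(): the state, without advancing time (a new reading comes with each control period).
- capture(name): name is "scene" or "top" or "wrist"; returns the picture (400x640x3 uint8, red, green, blue); there is no depth.
- get_calibration(name): a dict with "vfov" (degrees; the focal length in pixels is half the picture's height over the tangent of half this angle, whatever the lens; pixels are square), "cx", "cy" (the principal point, pixels), "cam_to_world" (4x4, takes a point from camera to world coordinates). Camera axes: x right, y up, looking along -z (the intrinsics and any distortion apply to the point x, -y, -z); pixel columns grow to the right and rows downward; lengths in mm; the calibration is good to about 2 mm. The wrist camera is an equidistant fisheye: a pixel r from the principal point sees the ray r / f radians off the axis. A picture is of the moment at which its call begins: read the wrist's pose just before it. get_calibration takes no time and is no camera call; for the wrist camera it gives the pose at the moment of the call.
- close_job(): hands the job in, once; it reports no verdict.
The state is a dict: "time": time; "joint_positions": joint angles; "dq": joint speeds; "tau": joint torques, N m; "tool_pos": TCP position; "tcp_rot": TCP orientation; "contact_force": force on the tool from outside, world axes, zero at the start; "moment": the same for the moment, N m; "grip_width": finger opening in mm.
Only numpy, scipy, OpenCV 4.12 (cv2) and the standard library are available. Lean on these libraries where they do the work, as an engineer would, in place of code of your own. Each camera call takes 0.05 s, during which the arm holds its last target.

### The job

Thread the three spacer rings onto the upright arbor of the blue setting fixture in order of size, the largest and thickest first (bottom) and the smallest last (top), feeling for the arbor because it is set off-centre in its block. Then press the stack down gently until the sliding backing plate under it is fully home on the block and the rings lie flat on one another, without ever loading the fixture with more than about 40 N. Leave the finished stack released, and leave the screwdriver, the can and the tray alone.

Things in the scene. Friction and masses are not known exactly. Their poses are not given: they have to be found in the camera images.
- fixture: Blue steel block 120 x 120 x 30 mm, fixed on the bench, turned at random. Origin: centre of its underside, z up; its top face is 30 mm above the bench. On it stand a vertical arbor and its backing plate (see block_top). Nothing may load the fixture, arbor or plate with more than 40 N.
- block_top (a point): Centre of the block's top face. Arbor: bright steel, 20 mm diameter, blunt tip (1.5 mm chamfer) 60 mm above this face (90 mm above the bench). Its axis stands 8 mm from this point, in a direction set anew each time, unrelated to the block's yaw and not reported: find it by feel or by sight. It is rigid and does not move during the work.
- backing (a joint): Dark steel plate, a disc 56 mm across, 5 mm thick, concentric with the arbor, sliding down it. Value in m: 0 = underside 10 mm above the block, 0.010 = fully home on the block (hard stop); starts at 0 to 0.003. Friction holds it: about 7 N pushes it down, it stays where left and carries the rings' weight. At value q its upper face is 45 mm - q above the bench.
- large: Large spacer: bright steel ring, outside diameter 52 mm, bore 22 mm, 16 mm thick, about 0.2 kg, lying flat on the bench. Origin: centre of its underside, on the bore's axis; z is the bore's axis.
- medium: Medium spacer: yellow brass ring, outside diameter 44 mm, bore 22 mm, 12 mm thick, about 0.12 kg, lying flat on the bench. Origin: centre of its underside; z is the bore's axis.
- small: Small spacer: reddish copper ring, outside diameter 36 mm, bore 22 mm, 8 mm thick, about 0.05 kg, lying flat on the bench. Origin: centre of its underside; z is the bore's axis.
- screwdriver: Bystander: loose screwdriver lying on the bench. Leave it alone.
- grease: Bystander: can with a yellow band, 56 mm diameter, 85 mm tall, origin centre of its underside. Leave it alone.
- tray: Bystander: open grey tray 90 x 130 x 30 mm, origin centre of its underside. Leave it alone.
Things that resemble listed ones, but are neither listed nor needed, are in the scene too. Several things have the shape of the medium; the one meant has the colours described above. Several things have the shape of the large; the one meant has the colours described above.

How it is judged (in metres and radians):
On the way, in this order (a step that is already met when the one before it is completed fails the run):
1. the large ring is threaded on the arbor (z of large in the frame of fixture between 0.025 and 0.075 m and horizontal distance between large and fixture below 0.013 m), for 0.2 s.
2. then the medium ring is threaded above it (z of medium in the frame of fixture below 0.08 m and horizontal distance between medium and fixture below 0.013 m and z of medium in the frame of large above 0.01 m), for 0.2 s.
3. then the small ring is threaded above both (z of small in the frame of fixture below 0.084 m and horizontal distance between small and fixture below 0.013 m and z of small in the frame of medium above 0.007 m), for 0.2 s.
At the end, for the whole second after the job is handed in: The backing plate is within 1.5 mm of fully home; large, medium and small rings lie flat (within about 4.5 degrees) on the arbor in that order from the bottom, each within 13 mm of the block's centre sideways and within about 2 mm below to 3 mm above its stacked height, at rest and released (value of joint backing above 0.0085 m and horizontal distance between each of large, medium, small and fixture below 0.013 m and z of large in the frame of fixture between 0.033 and 0.038 m and z of medium in the frame of fixture between 0.049 and 0.0545 m and z of small in the frame of fixture between 0.061 and 0.0665 m and angle between each of large, medium, small's own z axis and vertical below 0.08 rad and linear speed of each of large, medium, small below 0.02 m/s); the robot touches nothing.
It fails at once if the fixture is loaded with more than 40 N (contact force between fixture and anything else above 40 N).
It fails at once if a bystander is moved by more than 20 mm (distance of any of screwdriver, grease, tray from where it was at the start of the episode above 0.02 m).
It also fails if it takes over 72 s, if anything falls off the work surface, if the arm or the gripper's body presses on something with over 40 N, if the wrist force passes 120 N, or if a joint passes its speed limit or range.

## Working session

There is one attempt and no reset: what is moved stays moved. The work goes in short steps, Python scripts to look and compute and a tool call to move; the robot and the scene stay as the last step left them, time stands still between calls to the robot, and variables do not carry over. Pictures are saved under pics/ and viewed, and the job is handed in when it is done.

Besides the shell and the picture viewer there is one more tool, called after ">>>" as a command line: name --argument value ..., lists and objects as JSON in quotes. carry_out: Moves the arm, as the interface text tells. Scaled input: -1 to 1 covers 40 cm each way for a shift and 30 degrees each way for a turn. Its arguments: {"type":"object","properties":{"moves":{"type":"array","items":{"type":"number"}}},"required":["moves"]}

```bash
mkdir -p pics; ls; python3 - <<'E'
from plant import *
import cv2
print(get_obs())
for n in ["scene","top","wrist"]:
    c=get_calibration(n);print(n,c)
    cv2.imwrite(f"pics/{n}0.png",cv2.cvtColor(capture(n),cv2.COLOR_RGB2BGR))
E
```

```text
pics
{'time': 0.0, 'joint_positions': array([ 9.93998203e-01,  3.42715164e-01,  1.52500415e+00,  3.15902775e-05,
        1.27538808e+00, -1.46029871e-01]), 'dq': array([-0.00023622, -0.00082844, -0.00018832,  0.0004046 ,  0.00094915,
        0.00172247]), 'tau': array([-1.02207236e-03, -4.31235266e+01, -2.44216704e+01,  7.16417818e-02,
        5.61717991e-02, -1.15198509e-04]), 'tool_pos': array([219.00465377, 476.73063953, 243.05335381]), 'tcp_rot': array([-3.14009844e+00, -2.50297637e-04,  2.71081499e+00]), 'contact_force': array([ 0.49002551, -0.78095882, -0.04411273]), 'moment': array([ 0.026808  , -0.01896622, -0.04746057]), 'grip_width': 92.03860363046992}
scene {'vfov': 46.82035392773368, 'cx': 327.56924493777814, 'cy': 194.5518182069858, 'cam_to_world': array([[ 5.25559681e-01, -6.09842438e-01,  5.93194085e-01,
         1.46955837e+03],
       [ 8.50755930e-01,  3.77692345e-01, -3.65462502e-01,
        -5.46473506e+02],
       [-1.17032200e-03,  6.96735741e-01,  7.17326939e-01,
         1.11209293e+03],
       [ 0.00000000e+00,  0.00000000e+00,  0.00000000e+00,
         1.000
[... 198 characters left out ...]
       [-9.99675752e-01,  8.77544326e-03,  2.39035954e-02,
        -1.29543635e+01],
       [ 2.48294718e-02,  1.27758675e-01,  9.91494437e-01,
         9.52327804e+02],
       [ 0.00000000e+00,  0.00000000e+00,  0.00000000e+00,
         1.00000000e+00]])}
wrist {'vfov': 65.70646984690485, 'cx': 321.73159748032555, 'cy': 201.45560894974074, 'cam_to_world': array([[ 4.17557498e-01, -8.63982781e-01, -2.81388504e-01,
         1.42030569e+02],
       [ 9.08645515e-01,  3.96002814e-01,  1.32457915e-01,
         5.12376498e+02],
       [-3.01071808e-03, -3.10991198e-01,  9.50408023e-01,
         3.85316163e+02],
       [ 0.00000000e+00,  0.00000000e+00,  0.00000000e+00,
         1.00000000e+00]])}
```

View pics/scene0.png

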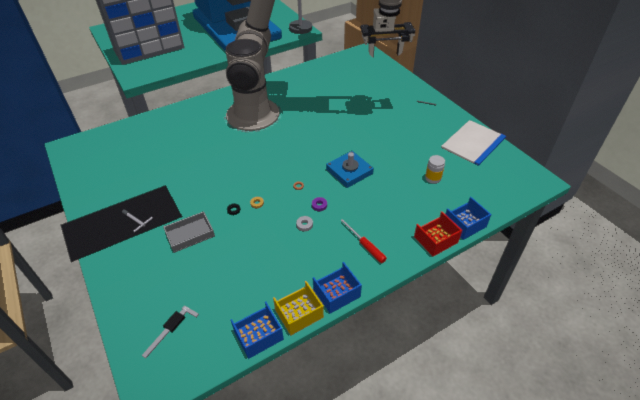

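View pics/top0.png

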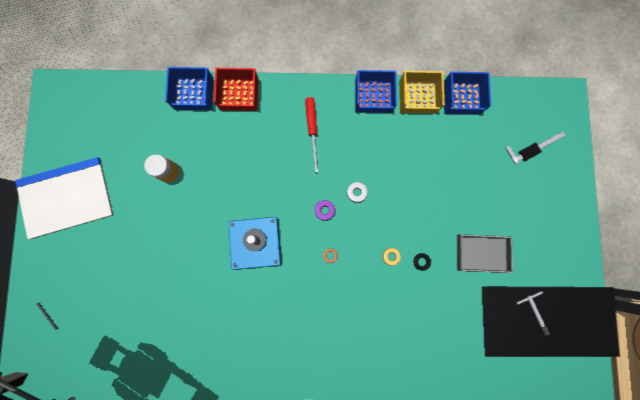

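View pics/wrist0.png

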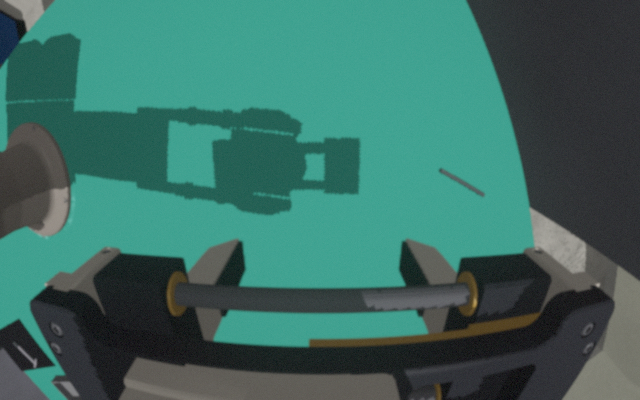

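The top view shows the steel ring at (357,192), brass at (392,257) and copper at (330,256). The block is at (255,243), with the arbor tip near (251,240). The purple and black rings are decoys.

```bash
cat > h.py <<'E'
import numpy as np,cv2
from plant import *
def rays(name,uv,cal=None):
    c=cal or get_calibration(name);uv=np.atleast_2d(np.float64(uv))
    f=200/np.tan(np.radians(c["vfov"])/2)
    x=(uv[:,0]-c["cx"])/f;y=(uv[:,1]-c["cy"])/f
    if name=="wrist":
        r=np.hypot(x,y)+1e-12;d=np.c_[np.sin(r)*x/r,-np.sin(r)*y/r,-np.cos(r)]
    else: d=np.c_[x,-y,-np.ones_like(x)]
    M=c["cam_to_world"];return M[:3,3],d@M[:3,:3].T
def onz(name,uv,z,cal=None):
    o,d=rays(name,uv,cal);return (o+d*((z-o[2])/d[:,2])[:,None])
def proj(name,P,cal=None):
    c=cal or get_calibration(name);f=200/np.tan(np.radians(c["vfov"])/2)
    M=c["cam_to_world"];q=(np.atleast_2d(P)-M[:3,3])@M[:3,:3]
    x,y,z=q[:,0],-q[:,1],-q[:,2]
    if name=="wrist":
        r=np.hypot(x,y);t=np.arctan2(r,z);return np.c_[c["cx"]+f*t*x/r,c["cy"]+f*t*y/r]
    return np.c_[c["cx"]+f*x/z,c["cy"]+f*y/z]
def save(im,n,roi=None,s=1):
    if roi: im=im[roi[1]:roi[3],roi[0]:roi[2]]
    if s!=1: im=cv2.resize(im,None,fx=s,fy=s,interpolation=cv2.INTER_CUBIC)
    cv2.imwrite("pics/"+n,cv2.cvtColor(im,cv2.COLOR_RGB2BGR))
E
python3 - <<'E'
from h import *
t=cv2.cvtColor(cv2.imread("pics/top0.png"),cv2.COLOR_BGR2RGB);s=cv2.cvtColor(cv2.imread("pics/scene0.png"),cv2.COLOR_BGR2RGB)
save(t,"tz.png",(220,170,440,290),3.6);save(s,"sz.png",(220,140,390,240),4.5)
def ring(im,name,c,h,r=16):
    x,y=c;p=im[y-r:y+r,x-r:x+r].astype(int)
    H=cv2.cvtColor(im[y-r:y+r,x-r:x+r],cv2.COLOR_RGB2HSV)
    # not bench-green
    m=((H[...,0]<65)|(H[...,0]>105)|(H[...,1]<100)).astype(np.uint8)
    n,l,st,ce=cv2.connectedComponentsWithStats(m,connectivity=8)
    k=1+np.argmax(st[1:,4]);cn,_=cv2.findContours((l==k).astype(np.uint8),cv2.RETR_EXTERNAL,cv2.CHAIN_APPROX_NONE)
    e=cv2.fitEllipse(max(cn,key=len));uv=np.array(e[0])+[x-r,y-r]
    print(name,st[k,4],uv.round(1),e[1],onz(name,uv,h)[0].round(1))
for n,a,b,h in [("large",(357,192),(305,223),10),("med",(392,257),(257,202),7),("small",(330,256),(299,185),5)]:
    print(n);ring(t,"top",a,h);ring(s,"scene",b,h)
for u in [(251,239.5)]:print(onz("top",u,90))
print(onz("scene",(351,154),90))
H=cv2.cvtColor(t,cv2.COLOR_RGB2HSV);m=((H[...,0]>98)&(H[...,0]<118)&(H[...,1]>100)).astype(np.uint8);m[:200]=0;m[290:]=0;m[:,:210]=0;m[:,300:]=0
cn,_=cv2.findContours(m,cv2.RETR_EXTERNAL,cv2.CHAIN_APPROX_NONE);R=cv2.minAreaRect(max(cn,key=len));print(R,onz("top",R[0],30),onz("top",cv2.boxPoints(R),30))
E
```

```text
large
top 305 [356.8 191.8] (19.954313278198242, 20.214679718017578) [ 622.9 -114.4   10. ]
scene 208 [304.2 223. ] (14.722081184387207, 16.596189498901367) [ 625.4 -112.9   10. ]
med
top 224 [391.4 256.3] (17.224666595458984, 17.712722778320312) [ 459.  -201.7    7. ]
scene 134 [256.5 201.9] (11.525856971740723, 13.463212013244629) [ 461.6 -199.6    7. ]
small
top 137 [329.8 255.2] (14.109550476074219, 14.444687843322754) [460.9 -45.9   5. ]
scene 72 [298.1 185.2] (8.294675827026367, 10.571049690246582) [463.4 -44.4   5. ]
[[497.53263112 138.66563313  90.        ]]
[[503.77388804 141.59940108  90.        ]]
((253.99179077148438, 242.90982055664062), (48.52716064453125, 50.15680694580078), 84.80557250976562) [[490.42963216 141.63593728  30.        ]] [[543.76800197 210.12040216  30.        ]
 [555.96309584  87.30116116  30.        ]
 [437.69107038  73.92164983  30.        ]
 [426.25874645 194.84101128  30.        ]]
```

View pics/tz.png

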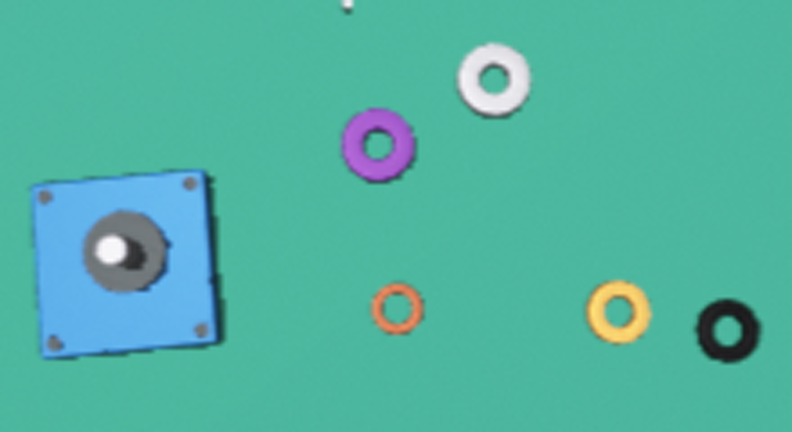

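View pics/sz.png

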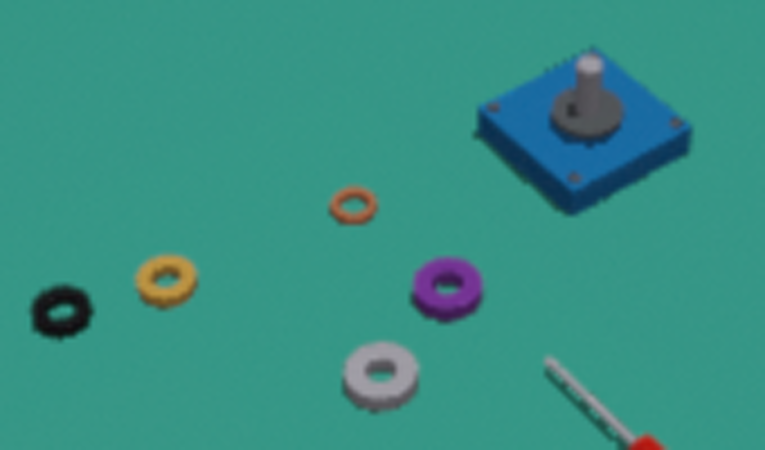

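```bash
cat >> h.py <<'E'
from scipy.spatial.transform import Rotation as Ro
def plan(X,Y,Z,yaw=np.pi/2):
    o=get_obs();R=Ro.from_euler('xyz',o["tcp_rot"]);T=Ro.from_euler('xyz',[np.pi,0,yaw])
    s=R.inv().apply(np.array([X,Y,Z])-o["tool_pos"])/400
    r=np.degrees((R.inv()*T).as_rotvec())/30
    print("t",round(o["time"],2),"pos",o["tool_pos"].round(2),"rot",o["tcp_rot"].round(4),"F",o["contact_force"].round(1),"w",round(o["grip_width"],1),"j6",o["joint_positions"][5].round(2))
    print("row",s.round(4),r.round(4))
E
python3 -c "
from h import *
plan(500,115,190)"
```

```text
t 0.15 pos [219.07 476.81 243.22] rot [-3.1404e+00 -2.0000e-04  2.7108e+00] F [0.2 0.1 0.1] w 91.7 j6 -0.15
row [-1.0159 -0.5284  0.1335] [-2.1000e-03  9.0000e-04  2.1772e+00]
```

>>> carry_out --moves '[-0.85,-0.44,0.05,0,0,1,1,-0.85,-0.44,0.05,0,0,1,1,-0.85,-0.44,0.05,0,0,1,1,-0.85,-0.44,0.05,0,0,1,1,-0.85,-0.44,0.05,0,0,1,1,-0.85,-0.44,0.05,0,0,1,1,-0.85,-0.44,0.05,0,0,1,1,-0.85,-0.44,0.05,0,0,1,1]'

```text
time: 0.95
tool_pos: [455.9, 172.2, 223.0]
tcp_rot: [-3.14, 0.001, 2.185]
contact_force: [-0.2, -0.1, -0.3]
grip_width: 92.0
```

```bash
python3 -c "
from h import *
plan(500,115,190)"
```

```text
t 0.95 pos [455.9  172.2  223.04] rot [-3.1402e+00  8.0000e-04  2.1853e+00] F [-0.2 -0.1 -0.3] w 92.0 j6 -0.41
row [-0.1803  0.0077  0.0827] [-0.0021  0.0024  1.1736]
```

>>> carry_out --moves '[-0.18,0.008,0.083,-0.002,0.002,1,1,-0.18,0.008,0.083,-0.002,0.002,1,1,-0.18,0.008,0.083,-0.002,0.002,1,1,-0.18,0.008,0.083,-0.002,0.002,1,1,-0.18,0.008,0.083,-0.002,0.002,1,1,-0.18,0.008,0.083,-0.002,0.002,1,1,-0.18,0.008,0.083,-0.002,0.002,1,1,-0.18,0.008,0.083,-0.002,0.002,1,1]'

```text
time: 1.75
tool_pos: [500.0, 115.4, 190.0]
tcp_rot: [3.141, 0.0, 1.663]
contact_force: [0.4, 0.1, -0.0]
grip_width: 91.5
```

```bash
python3 -c "
from h import *
c=get_calibration('wrist');o=get_obs();im=capture('wrist');save(im,'w1.png')
import pickle;pickle.dump((c,o,im),open('w1.pkl','wb'))
print(proj('wrist',o['tool_pos'],c), proj('wrist',[[500,140,90],[492,141,30]],c))
plan(624,-113.5,100)"
```

```text
[[321.84900343 269.73477027]] [[324.81429166 178.68597467]
 [316.35682401 162.3623447 ]]
t 1.8 pos [499.96 115.39 190.03] rot [3.1414e+00 1.0000e-04 1.6629e+00] F [0.4 0.5 0.3] w 91.9 j6 -0.01
row [-0.5983  0.2561  0.2252] [0.0004 0.0003 0.1759]
```

View pics/w1.png

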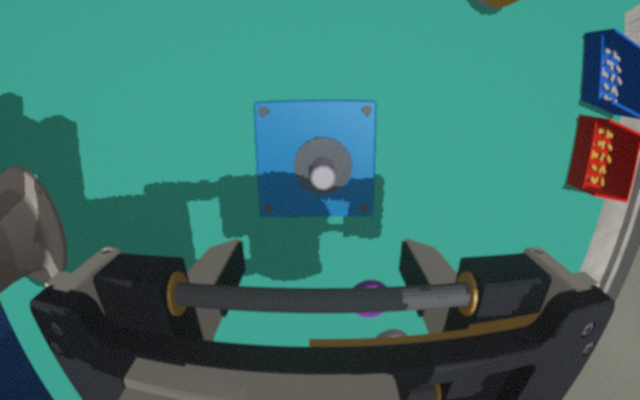

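The wrist view shows the block from (255,100) to (376,216), the plate around (323,165) and the arbor tip at about (322,177).

```bash
cat >> h.py <<'E'
def tip(im,c,guess,r=22,z=90):
    x,y=map(int,guess);p=im[y-r:y+r,x-r:x+r]
    H=cv2.cvtColor(p,cv2.COLOR_RGB2HSV);m=((H[...,2]>150)&(H[...,1]<70)).astype(np.uint8)
    n,l,st,ce=cv2.connectedComponentsWithStats(m);k=1+np.argmax(st[1:,4])
    cn,_=cv2.findContours((l==k).astype(np.uint8),cv2.RETR_EXTERNAL,cv2.CHAIN_APPROX_NONE)
    e=cv2.fitEllipse(max(cn,key=len));uv=np.array(e[0])+[x-r,y-r]
    print("tip",st[k,4],uv.round(2),np.round(e[1],1),"at",onz("wrist",uv,z,c)[0].round(2));return uv
E
python3 -c "
from h import *
import pickle
c,o,im=pickle.load(open('w1.pkl','rb'))
tip(im,c,(322,177))
save(im,'w1z.png',(270,110,390,230),5)
H=cv2.cvtColor(im,cv2.COLOR_RGB2HSV);m=((H[...,0]>98)&(H[...,0]<118)&(H[...,1]>100)).astype(np.uint8)
m[:80]=0;m[235:]=0;m[:,:230]=0;m[:,400:]=0
cn,_=cv2.findContours(m,cv2.RETR_EXTERNAL,cv2.CHAIN_APPROX_NONE);h=max(cn,key=len)
P=onz('wrist',h[:,0,:],30,c)[:,:2]
R=cv2.minAreaRect(P.astype(np.float32));print(R)
"
```

```text
tip 387 [322.78 177.2 ] [20.9 21.7] at [498.25 141.07  90.  ]
((490.59344482421875, 143.84683227539062), (118.59725189208984, 117.71266174316406), 5.446558475494385)
```

View pics/w1z.png

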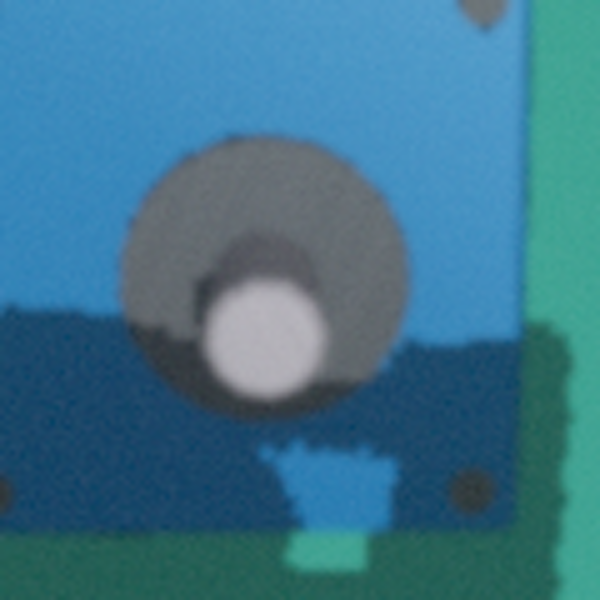

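Arbor tip is at (498.3,141.1) and block centre at (490.6,143.8). That puts them 8.1 mm apart, as specified. Next I'll go above the large ring.

```bash
python3 -c "
from h import *
plan(624,-139,110)"
```

```text
t 1.8 pos [499.96 115.39 190.03] rot [3.1414e+00 1.0000e-04 1.6629e+00] F [0.4 0.5 0.3] w 91.9 j6 -0.01
row [-0.6618  0.2502  0.2002] [0.0004 0.0003 0.1759]
```

>>> carry_out --moves '[-0.662,0.25,0.2,0,0,0.176,1,-0.662,0.25,0.2,0,0,0.176,1,-0.662,0.25,0.2,0,0,0.176,1,-0.662,0.25,0.2,0,0,0.176,1,-0.662,0.25,0.2,0,0,0.176,1,-0.662,0.25,0.2,0,0,0.176,1,-0.662,0.25,0.2,0,0,0.176,1,-0.662,0.25,0.2,0,0,0.176,1]'

```text
time: 2.6
tool_pos: [623.5, -139.6, 109.2]
tcp_rot: [-3.14, -0.001, 1.569]
contact_force: [-0.4, 1.0, -0.3]
grip_width: 91.6
```

```bash
cat >> h.py <<'E'
import pickle
def shot(n):
    c=get_calibration('wrist');o=get_obs();im=capture('wrist');pickle.dump((c,o,im),open(n+'.pkl','wb'));save(im,n+'.png');return c,o,im
def ringw(im,c,guess,h,r=35,D=None):
    x,y=map(int,guess);p=im[y-r:y+r,x-r:x+r]
    H=cv2.cvtColor(p,cv2.COLOR_RGB2HSV);m=(((H[...,0]<65)|(H[...,0]>105)|(H[...,1]<90))&(H[...,2]>90)).astype(np.uint8)
    n,l,st,ce=cv2.connectedComponentsWithStats(m);k=1+np.argmax(st[1:,4])
    cn,hi=cv2.findContours((l==k).astype(np.uint8),cv2.RETR_CCOMP,cv2.CHAIN_APPROX_NONE)
    for cc in cn:
        if len(cc)<25: continue
        P=onz("wrist",cc[:,0,:]+[x-r,y-r],h,c)[:,:2]
        (a,b),w,_=cv2.fitEllipse(P.astype(np.float32));print("ring contour",len(cc),"centre",round(a,2),round(b,2),"axes mm",np.round(w,1))
E
python3 -c "
from h import *
c,o,im=shot('w2')
g=proj('wrist',[624,-113.5,16],c)[0];print(g)
ringw(im,c,g,16)
plan(624,-113.5,20)"
```

```text
[322.61812136 178.86469747]
ring contour 185 centre 622.43 -113.04 axes mm [51.4 52.4]
ring contour 70 centre 622.44 -111.97 axes mm [18.9 20.8]
t 2.65 pos [ 623.53 -138.55  109.86] rot [-3.1409e+00 -5.0000e-04  1.5709e+00] F [ 0.3  1.5 -0.4] w 91.5 j6 -0.34
row [0.0625 0.0013 0.2247] [-0.0012 -0.001   0.0001]
```

View pics/w2.png

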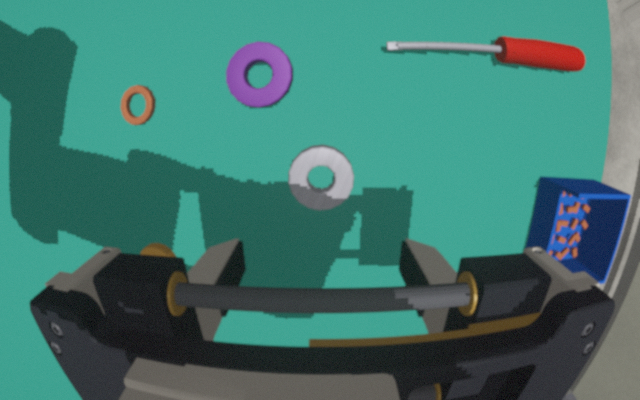

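>>> carry_out --moves '[0.064,-0.003,0.1,0,0,0,1,0.064,-0.003,0.2,0,0,0,1,0.064,-0.003,0.226,0,0,0,1,0.064,-0.003,0.226,0,0,0,1,0.064,-0.003,0.226,0,0,0,0.4,0.064,-0.003,0.226,0,0,0,0.4,0.064,-0.003,0.226,0,0,0,0.4,0.064,-0.003,0.226,0,0,0,0.4]'

```text
time: 3.45
tool_pos: [622.5, -113.1, 20.1]
tcp_rot: [3.141, -0.0, 1.571]
contact_force: [0.4, 0.5, -0.1]
grip_width: 64.7
```

```bash
python3 -c "
from h import *
plan(622.5,-113,19)"
```

```text
t 3.45 pos [ 622.55 -113.08   20.12] rot [ 3.1413e+00 -2.0000e-04  1.5707e+00] F [ 0.4  0.5 -0.1] w 64.7 j6 -0.3
row [ 0.0002 -0.0001  0.0028] [ 0.0006 -0.0004 -0.0001]
```

>>> carry_out --moves '[0,0,0.0025,0,0,0,0.4,0,0,0.0025,0,0,0,0.4,0,0,0.0025,0,0,0,0.4,0,0,0.0025,0,0,0,0.6,0,0,0.0025,0,0,0,0.8,-0.065,0,-0.1,0,0,0,0.9,-0.065,0,-0.2255,0,0,0,1,-0.065,0,-0.2255,0,0,0,1]'

```text
time: 4.25
tool_pos: [626.3, -141.0, 117.6]
tcp_rot: [3.129, 0.004, 1.57]
contact_force: [0.6, 0.1, 1.2]
grip_width: 82.2
```

```bash
python3 -c "
from h import *
c,o,im=shot('w3')
g=proj('wrist',[624,-113.5,16],c)[0];print(g)
ringw(im,c,g,16)
plan(622.5,-113,19)"
```

```text
[317.50166969 174.18692632]
ring contour 180 centre 622.42 -113.08 axes mm [51.5 52.3]
ring contour 68 centre 622.38 -112.16 axes mm [19.  20.5]
t 4.3 pos [ 624.62 -140.07  114.32] rot [3.1338e+00 2.3000e-03 1.5702e+00] F [-0.9 -1.5 -0.5] w 86.5 j6 -0.34
row [ 0.0682 -0.0072  0.2381] [ 0.015   0.0044 -0.0011]
```

View pics/w3.png

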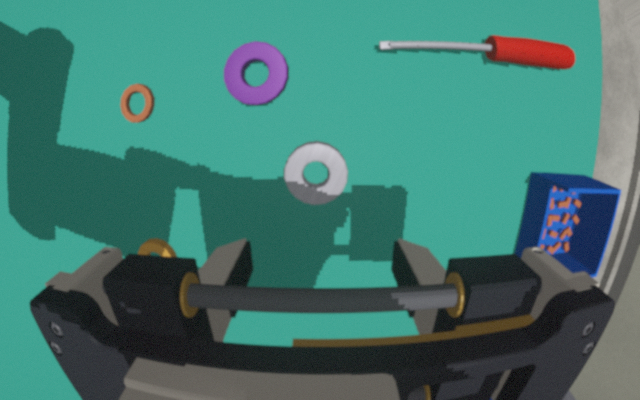

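>>> carry_out --moves '[0.067,-0.005,0.1,0.0075,0.002,0,0.8,0.067,-0.005,0.2,0.015,0.004,0,0.75,0.067,-0.005,0.237,0.015,0.004,0,0.7,0.067,-0.005,0.237,0.015,0.004,0,0.6,0.067,-0.005,0.237,0.015,0.004,0,0.4,0.067,-0.005,0.237,0.015,0.004,0,0.4,0.067,-0.005,0.237,0.015,0.004,0,0.4,0.067,-0.005,0.237,0.015,0.004,0,0.4]'

```text
time: 5.1
tool_pos: [623.1, -113.6, 19.1]
tcp_rot: [-3.141, 0.0, 1.57]
contact_force: [0.1, 0.2, -1.5]
grip_width: 50.9
```

```bash
python3 -c "
from h import *
print(get_obs()['contact_force'])
plan(500.2,115,140)
plan(622.5,-113,18.5)"
```

```text
[ 0.10845712  0.1997888  -1.54894076]
t 5.1 pos [ 623.09 -113.57   19.11] rot [-3.1408  0.      1.57  ] F [ 0.1  0.2 -1.5] w 50.9 j6 -0.3
row [ 0.5712 -0.3079 -0.302 ] [-0.0015  0.     -0.0015]
t 5.1 pos [ 623.09 -113.57   19.11] rot [-3.1408  0.      1.57  ] F [ 0.1  0.2 -1.5] w 50.9 j6 -0.3
row [ 0.0014 -0.0015  0.0015] [-0.0015  0.     -0.0015]
```

>>> carry_out --moves '[0,0,-0.1,0,0,0,0.4,0.08,-0.04,-0.2,0,0,0,0.4,0.18,-0.09,-0.267,0,0,0,0.4,0.29,-0.14,-0.267,0,0,0,0.4,0.4,-0.2,-0.267,0,0,0,0.4,0.505,-0.25,-0.267,0,0,0,0.4,0.59,-0.29,-0.267,0,0,0,0.4,0.635,-0.311,-0.267,0,0,0,0.4]'

```text
time: 5.9
tool_pos: [497.0, 143.0, 126.1]
tcp_rot: [-3.14, -0.0, 1.572]
contact_force: [-0.1, 0.4, -1.5]
grip_width: 50.4
```

```bash
python3 -c "
from h import *
c,o,im=shot('w4')
print(proj('wrist',[[498.25,141.07,90],[498.25,141.07,110]],c))
plan(498.3,140.7,120)"
```

```text
[[323.88252024 243.3650649 ]
 [324.00344402 258.38821613]]
t 5.95 pos [496.25 144.47 126.06] rot [-3.1391e+00 -1.3000e-03  1.5730e+00] F [-1.7  1.8 -1.8] w 50.6 j6 0.13
row [-0.0094  0.0051  0.0151] [-0.0048 -0.0024  0.0041]
```

View pics/w4.png

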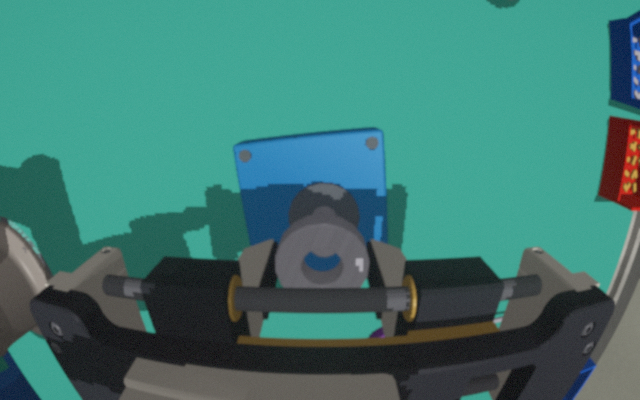

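```bash
python3 -c "
from h import *
c,o,im=pickle.load(open('w4.pkl','rb'))
save(im,'w4z.png',(260,170,390,300),6)
P=o['tool_pos']
th=np.radians(np.arange(0,181,30))
A=np.c_[P[0]+26*np.cos(th),P[1]+26*np.sin(th),np.full(7,P[2]-3)]
print(proj('wrist',A,c).round(1).tolist())
"
```

```text
[[369.6, 266.5], [364.7, 245.2], [347.3, 228.7], [321.9, 222.4], [296.4, 228.6], [278.9, 245.0], [273.9, 266.2]]
```

View pics/w4z.png

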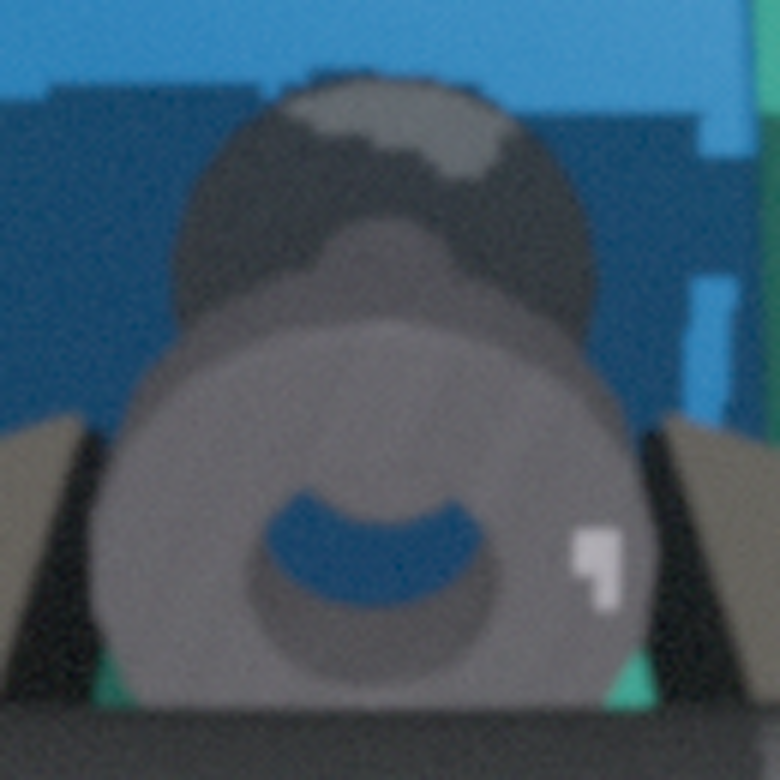

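```bash
python3 -c "
from h import *
plan(498.3,141,114)"
```

```text
t 5.95 pos [496.25 144.47 126.06] rot [-3.1391e+00 -1.3000e-03  1.5730e+00] F [-1.7  1.8 -1.8] w 50.6 j6 0.13
row [-0.0087  0.0052  0.0301] [-0.0048 -0.0024  0.0041]
```

>>> carry_out --moves '[-0.0087,0.0052,0.02,-0.005,-0.002,0.004,0.4,-0.0087,0.0052,0.03,-0.005,-0.002,0.004,0.4,-0.0087,0.0052,0.03,-0.005,-0.002,0.004,0.4,-0.0087,0.0052,0.03,-0.005,-0.002,0.004,0.4,-0.0087,0.0052,0.03,-0.005,-0.002,0.004,0.4,-0.0087,0.0052,0.03,-0.005,-0.002,0.004,0.4,-0.0087,0.0052,0.03,-0.005,-0.002,0.004,0.4,-0.0087,0.0052,0.03,-0.005,-0.002,0.004,0.4]'

```text
time: 6.75
tool_pos: [498.3, 141.0, 114.2]
tcp_rot: [3.141, -0.0, 1.571]
contact_force: [0.0, 0.5, -2.2]
grip_width: 50.6
```

```bash
python3 -c "
from h import *
c,o,im=shot('w5')
P=o['tool_pos']
th=np.radians(np.arange(0,360,10))
def circ(x,y,z,r): return np.c_[x+r*np.cos(th),y+r*np.sin(th),np.full(36,z)]
big=cv2.resize(im[200:310,260:390],None,fx=6,fy=6,interpolation=cv2.INTER_CUBIC)
for P_,col in [(circ(P[0],P[1],P[2]-3,26),(255,0,0)),(circ(P[0],P[1],P[2]-3,11),(255,0,0)),(circ(P[0],P[1],P[2]-19,11),(255,255,0)),(circ(498.25,141.07,90,8.5),(0,255,0)),(circ(498.25,141.07,88.5,10),(0,255,0))]:
    for u,v in (proj('wrist',P_,c)-[260,200])*6+3: cv2.circle(big,(int(u),int(v)),2,col,-1)
save(big,'w5z.png')
plan(498.3,141,108)"
```

```text
t 6.8 pos [498.37 140.99 114.15] rot [ 3.1413e+00 -2.0000e-04  1.5708e+00] F [-0.3  0.7 -2.4] w 50.6 j6 0.13
row [ 0.     -0.0002  0.0154] [ 0.0006 -0.0005  0.0001]
```

View pics/w5z.png

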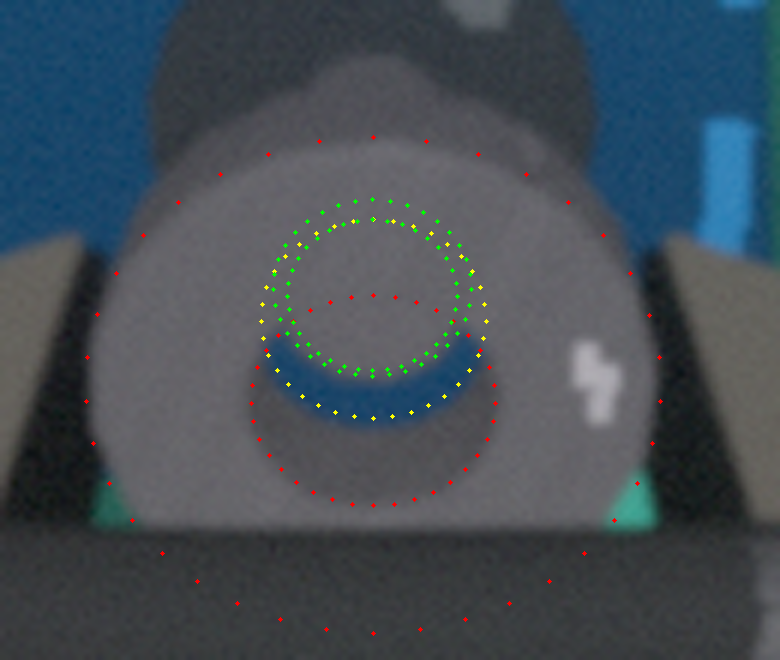

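The overlay fits, with the ring sitting about 0.4 mm low in y. I'll shift y by +0.4 and feel downward gently.

>>> carry_out --moves '[0.001,0,0.008,0,0,0,0.4,0.001,0,0.01,0,0,0,0.4,0.001,0,0.012,0,0,0,0.4,0.001,0,0.013,0,0,0,0.4,0.001,0,0.014,0,0,0,0.4,0.001,0,0.015,0,0,0,0.4,0.001,0,0.016,0,0,0,0.4,0.001,0,0.017,0,0,0,0.4]'

```text
time: 7.6
tool_pos: [498.4, 141.4, 107.3]
tcp_rot: [3.141, -0.0, 1.571]
contact_force: [-0.9, -0.7, -2.0]
grip_width: 50.5
```

>>> carry_out --moves '[0,0,0.001,0,0,0,0.4,0,0,0.002,0,0,0,0.4,0,0,0.003,0,0,0,0.4,0,0,0.004,0,0,0,0.4,0,0,0.005,0,0,0,0.4,0,0,0.007,0,0,0,0.4,0,0,0.009,0,0,0,0.4,0,0,0.01,0,0,0,0.4]'

```text
time: 8.4
tool_pos: [498.3, 141.4, 103.2]
tcp_rot: [3.141, -0.0, 1.571]
contact_force: [0.4, 0.2, -2.0]
grip_width: 50.4
```

>>> carry_out --moves '[0,0,0.015,0,0,0,0.4,0,0,0.03,0,0,0,0.4,0,0,0.045,0,0,0,0.4,0,0,0.06,0,0,0,0.4,0,0,0.07,0,0,0,0.4,0,0,0.08,0,0,0,0.4,0,0,0.088,0,0,0,0.4,0,0,0.088,0,0,0,0.4]'

```text
time: 9.2
tool_pos: [498.1, 141.4, 67.6]
tcp_rot: [-3.141, -0.0, 1.571]
contact_force: [-0.0, -0.5, -2.2]
grip_width: 50.6
```

>>> carry_out --moves '[0,0,0.003,0,0,0,0.4,0,0,0.006,0,0,0,0.4,0,0,0.009,0,0,0,0.4,0,0,0.012,0,0,0,0.4,0,0,0.015,0,0,0,0.4,0,0,0.018,0,0,0,0.4,0,0,0.021,0,0,0,0.4,0,0,0.024,0,0,0,0.4]'

```text
time: 10.0
tool_pos: [498.2, 141.4, 58.2]
tcp_rot: [-3.141, -0.0, 1.571]
contact_force: [-1.8, -0.4, 4.4]
grip_width: 50.5
```

>>> carry_out --moves '[0,0,0.001,0,0,0,0.4,0,0,0.002,0,0,0,0.4,0,0,0.003,0,0,0,0.4,0,0,0.004,0,0,0,0.4,0,0,0.005,0,0,0,0.4,0,0,0.006,0,0,0,0.4,0,0,0.007,0,0,0,0.4,0,0,0.0075,0,0,0,0.4]'

```text
time: 10.8
tool_pos: [498.2, 141.4, 55.2]
tcp_rot: [-3.141, -0.0, 1.571]
contact_force: [-1.4, 0.0, 3.6]
grip_width: 50.7
```

>>> carry_out --moves '[0,0,0.0005,0,0,0,0.4,0,0,0.001,0,0,0,0.4,0,0,0.0015,0,0,0,0.4,0,0,0.002,0,0,0,0.4,0,0,0.0023,0,0,0,0.4,0,0,0.0025,0,0,0,0.4,0,0,0.0025,0,0,0,0.4,0,0,0.0025,0,0,0,0.4]'

```text
time: 11.6
tool_pos: [498.2, 141.4, 54.1]
tcp_rot: [-3.141, -0.0, 1.571]
contact_force: [-2.1, -0.1, 3.9]
grip_width: 50.8
```

>>> carry_out --moves '[0,0,0.0002,0,0,0,0.4,0,0,0.0004,0,0,0,0.4,0,0,0.0006,0,0,0,0.4,0,0,0.0008,0,0,0,0.4,0,0,0.001,0,0,0,0.4,0,0,0.001,0,0,0,0.4,0,0,0.001,0,0,0,0.4,0,0,0.001,0,0,0,0.4]'

```text
time: 12.4
tool_pos: [498.2, 141.4, 54.0]
tcp_rot: [-3.142, -0.0, 1.571]
contact_force: [-3.2, -1.3, 7.4]
grip_width: 50.7
```

>>> carry_out --moves '[0,0,0,0,0,0,0.8,0,0,0,0,0,0,0.8,0,0,-0.005,0,0,0,0.8,0,0,-0.1,0,0,0,0.8,0,0,-0.2,0,0,0,0.8,-0.1,-0.01,-0.2,0,0,0,0.9,-0.2,-0.03,-0.2,0,0,0,1,-0.32,-0.04,-0.2,0,0,0,1]'

```text
time: 13.2
tool_pos: [481.7, 12.9, 134.3]
tcp_rot: [3.141, -0.0, 1.573]
contact_force: [0.6, -0.6, -0.7]
grip_width: 90.3
```

```bash
python3 -c "
from h import *
c,o,im=shot('w6')
plan(460,-226,106)"
```

```text
t 13.25 pos [481.66   6.12 134.14] rot [3.1413e+00 3.1000e-03 1.5690e+00] F [-0.8 -5.3  0.6] w 91.1 j6 -0.14
row [-0.5802 -0.0531  0.0721] [ 0.0005  0.0058 -0.0034]
```

View pics/w6.png

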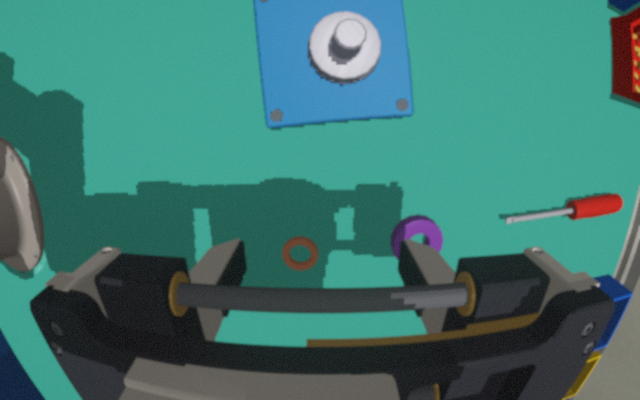

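The large ring sits flat on the arbor at (345,45), over the plate. Next is the medium ring.

>>> carry_out --moves '[-0.1,-0.01,0.01,0,0.005,-0.003,1,-0.2,-0.02,0.03,0,0.005,-0.003,1,-0.31,-0.03,0.05,0,0.005,-0.003,1,-0.42,-0.04,0.072,0,0.005,-0.003,1,-0.52,-0.05,0.072,0,0.005,-0.003,1,-0.58,-0.053,0.072,0,0.005,-0.003,1,-0.58,-0.053,0.072,0,0.005,-0.003,1,-0.58,-0.053,0.072,0,0.005,-0.003,1]'

```text
time: 14.05
tool_pos: [459.8, -225.9, 105.8]
tcp_rot: [-3.141, -0.0, 1.569]
contact_force: [0.2, 0.2, 0.6]
grip_width: 91.9
```

```bash
python3 -c "
from h import *
c,o,im=shot('w7')
g=proj('wrist',[460,-200.7,12],c)[0];print(g)
ringw(im,c,g,12)
plan(460,-201,19)"
```

```text
[322.07656862 179.77475409]
ring contour 158 centre 458.75 -200.36 axes mm [44.  44.8]
ring contour 69 centre 458.72 -199.72 axes mm [18.9 20.4]
t 14.1 pos [ 459.88 -225.17  105.85] rot [-3.1413e+00 -3.0000e-04  1.5704e+00] F [-0.8 -0.1 -0.3] w 92.0 j6 -0.6
row [0.0604 0.0003 0.2171] [-0.0006 -0.0005 -0.0008]
```

View pics/w7.png

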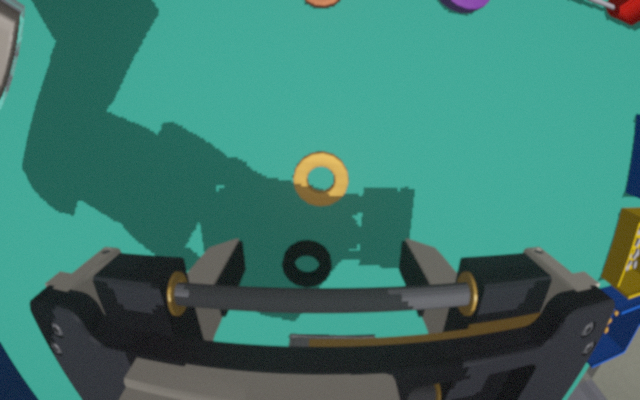

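>>> carry_out --moves '[0.061,-0.003,0.08,0,0,0,0.8,0.061,-0.003,0.18,0,0,0,0.7,0.061,-0.003,0.217,0,0,0,0.65,0.061,-0.003,0.217,0,0,0,0.6,0.061,-0.003,0.217,0,0,0,0.35,0.061,-0.003,0.217,0,0,0,0.35,0.061,-0.003,0.217,0,0,0,0.35,0.061,-0.003,0.217,0,0,0,0.35]'

```text
time: 14.9
tool_pos: [458.8, -200.4, 19.2]
tcp_rot: [-3.141, -0.0, 1.571]
contact_force: [-0.2, 1.3, 1.0]
grip_width: 42.9
```

```bash
python3 -c "
from h import *
plan(498.2,141.4,119)"
```

```text
t 14.9 pos [ 458.79 -200.39   19.22] rot [-3.1415e+00 -4.0000e-04  1.5707e+00] F [-0.2  1.3  1. ] w 42.9 j6 -0.57
row [ 0.8546  0.0984 -0.2491] [-0.0002 -0.0007 -0.0001]
```

>>> carry_out --moves '[0,0,0,0,0,0,0.35,0.02,0,-0.1,0,0,0,0.35,0.1,0.01,-0.2,0,0,0,0.35,0.2,0.02,-0.265,0,0,0,0.35,0.31,0.04,-0.265,0,0,0,0.35,0.42,0.05,-0.265,0,0,0,0.35,0.53,0.06,-0.265,0,0,0,0.35,0.64,0.075,-0.265,0,0,0,0.35]'

```text
time: 15.7
tool_pos: [488.4, 57.1, 125.4]
tcp_rot: [-3.141, -0.0, 1.57]
contact_force: [1.0, -1.3, -1.2]
grip_width: 43.2
```

```bash
python3 -c "
from h import *
plan(498.2,141.2,115)"
```

```text
t 15.7 pos [488.43  57.15 125.42] rot [-3.1414e+00 -2.0000e-04  1.5703e+00] F [ 1.  -1.3 -1.2] w 43.2 j6 -0.04
row [0.2101 0.0243 0.0261] [-0.0004 -0.0004 -0.001 ]
```

>>> carry_out --moves '[0.08,0.01,0,0,0,0,0.35,0.15,0.02,0,0,0,0,0.35,0.2,0.024,0,0,0,0,0.35,0.21,0.0243,0.01,0,0,0,0.35,0.21,0.0243,0.026,0,0,0,0.35,0.21,0.0243,0.026,0,0,0,0.35,0.21,0.0243,0.026,0,0,0,0.35,0.21,0.0243,0.026,0,0,0,0.35]'

```text
time: 16.5
tool_pos: [498.3, 140.3, 115.1]
tcp_rot: [-3.141, -0.0, 1.569]
contact_force: [0.1, -0.1, -0.8]
grip_width: 42.7
```

```bash
cat >> h.py <<'E'
def over(n,zt,h,R,x=498.25,y=141.07):
    c,o,im=shot(n);P=o['tool_pos'];th=np.radians(np.arange(0,360,10))
    circ=lambda x,y,z,r:np.c_[x+r*np.cos(th),y+r*np.sin(th),np.full(36,z)]
    big=cv2.resize(im[200:310,260:390],None,fx=6,fy=6,interpolation=cv2.INTER_CUBIC)
    zb=P[2]-zt
    for P_,col in [(circ(P[0],P[1],zb+h,R),(255,0,0)),(circ(P[0],P[1],zb+h,11),(255,0,0)),(circ(P[0],P[1],zb,11),(255,255,0)),(circ(x,y,90,8.5),(0,255,0)),(circ(x,y,88.5,10),(0,255,0))]:
        for u,v in (proj('wrist',P_,c)-[260,200])*6+3: cv2.circle(big,(int(u),int(v)),2,col,-1)
    save(big,n+'z.png')
E
python3 -c "
from h import *
over('w8',19.2,12,22)
plan(498.2,141.2,108)"
```

```text
t 16.55 pos [498.4  140.44 115.19] rot [ 3.1415e+00 -2.0000e-04  1.5691e+00] F [ 0.5  0.3 -0.8] w 42.6 j6 0.13
row [ 0.0019 -0.0005  0.018 ] [ 0.0001 -0.0004 -0.0033]
```

View pics/w8z.png

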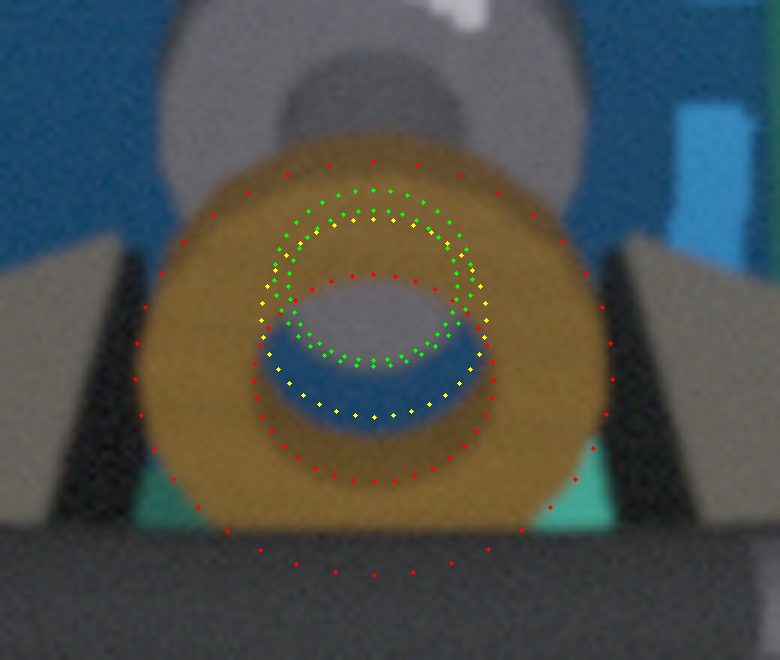

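Here the brass ring sits about 1.7 mm toward −y of the TCP, so I'll correct y by about +2 mm before feeling down.

>>> carry_out --moves '[0.0052,0,0.004,0,0,-0.003,0.35,0.0052,0,0.008,0,0,-0.003,0.35,0.0052,0,0.011,0,0,-0.003,0.35,0.0052,0,0.013,0,0,-0.003,0.35,0.0052,0,0.015,0,0,-0.003,0.35,0.0052,0,0.016,0,0,-0.003,0.35,0.0052,0,0.018,0,0,-0.003,0.35,0.0052,0,0.02,0,0,-0.003,0.35]'

```text
time: 17.35
tool_pos: [498.4, 142.5, 107.2]
tcp_rot: [3.141, -0.0, 1.571]
contact_force: [-0.5, -0.4, -1.3]
grip_width: 42.9
```

>>> carry_out --moves '[0,0,0.002,0,0,0,0.35,0,0,0.003,0,0,0,0.35,0,0,0.004,0,0,0,0.35,0,0,0.005,0,0,0,0.35,0,0,0.006,0,0,0,0.35,0,0,0.008,0,0,0,0.35,0,0,0.009,0,0,0,0.35,0,0,0.01,0,0,0,0.35]'

```text
time: 18.15
tool_pos: [498.4, 142.5, 103.1]
tcp_rot: [3.142, -0.0, 1.571]
contact_force: [-0.6, -0.1, -1.1]
grip_width: 43.0
```

>>> carry_out --moves '[0,0,0.015,0,0,0,0.35,0,0,0.03,0,0,0,0.35,0,0,0.045,0,0,0,0.35,0,0,0.06,0,0,0,0.35,0,0,0.07,0,0,0,0.35,0,0,0.076,0,0,0,0.35,0,0,0.076,0,0,0,0.35,0,0,0.076,0,0,0,0.35]'

```text
time: 18.95
tool_pos: [498.5, 142.6, 72.8]
tcp_rot: [3.141, -0.0, 1.571]
contact_force: [-0.2, -0.6, -1.2]
grip_width: 43.1
```

Continue down 2.4 mm.

>>> carry_out --moves '[0,0,0.001,0,0,0,0.35,0,0,0.002,0,0,0,0.35,0,0,0.003,0,0,0,0.35,0,0,0.004,0,0,0,0.35,0,0,0.005,0,0,0,0.35,0,0,0.006,0,0,0,0.35,0,0,0.006,0,0,0,0.35,0,0,0.006,0,0,0,0.35]'

```text
time: 19.75
tool_pos: [498.5, 142.6, 70.4]
tcp_rot: [3.141, -0.0, 1.571]
contact_force: [-0.2, 0.1, -1.7]
grip_width: 42.9
```

>>> carry_out --moves '[0,0,0.0004,0,0,0,0.35,0,0,0.0008,0,0,0,0.35,0,0,0.0012,0,0,0,0.35,0,0,0.0012,0,0,0,0.35,0,0,0.0012,0,0,0,0.6,0,0,0.0012,0,0,0,0.8,0,0,0,0,0,0,0.8,0,0,-0.1,0,0,0,0.8]'

```text
time: 20.55
tool_pos: [495.5, 142.1, 106.6]
tcp_rot: [-3.132, 0.001, 1.571]
contact_force: [0.3, -0.4, -0.6]
grip_width: 70.1
```

```bash
python3 -c "
from h import *
plan(462,-71,140)
plan(462,-71,102)"
```

```text
t 20.55 pos [495.51 142.06 106.65] rot [-3.1319e+00  1.1000e-03  1.5706e+00] F [ 0.3 -0.4 -0.6] w 70.1 j6 0.13
row [-0.5328 -0.0845 -0.082 ] [-0.0185  0.0022 -0.0004]
t 20.55 pos [495.51 142.06 106.65] rot [-3.1319e+00  1.1000e-03  1.5706e+00] F [ 0.3 -0.4 -0.6] w 70.1 j6 0.13
row [-0.5327 -0.0835  0.013 ] [-0.0185  0.0022 -0.0004]
```

>>> carry_out --moves '[0,0,-0.07,-0.018,0.002,0,1,-0.1,-0.01,-0.08,-0.018,0.002,0,1,-0.22,-0.03,-0.08,-0.018,0.002,0,1,-0.34,-0.05,-0.06,-0.018,0.002,0,1,-0.45,-0.07,-0.02,-0.018,0.002,0,1,-0.533,-0.084,0.013,-0.018,0.002,0,1,-0.533,-0.084,0.013,-0.018,0.002,0,1,-0.533,-0.084,0.013,-0.018,0.002,0,1]'

```text
time: 21.35
tool_pos: [461.7, -71.5, 101.9]
tcp_rot: [-3.141, -0.0, 1.568]
contact_force: [0.3, 0.6, 0.0]
grip_width: 91.6
```

```bash
python3 -c "
from h import *
c,o,im=shot('w9')
g=proj('wrist',[462,-45,8],c)[0];print(g)
ringw(im,c,g,8)
save(capture('top'),'t9.png',(200,180,360,300),5)
plan(462,-45,19)"
```

```text
[322.32618294 178.13459941]
ring contour 141 centre 460.31 -44.8 axes mm [35.3 36.2]
ring contour 79 centre 460.11 -44.92 axes mm [20.5 20.9]
t 21.45 pos [462.22 -70.35 102.33] rot [3.1413 0.     1.5713] F [ 0.7  0.3 -0.4] w 91.6 j6 -0.32
row [ 0.0634 -0.0006  0.2083] [0.0006 0.     0.0009]
```

View pics/w9.png

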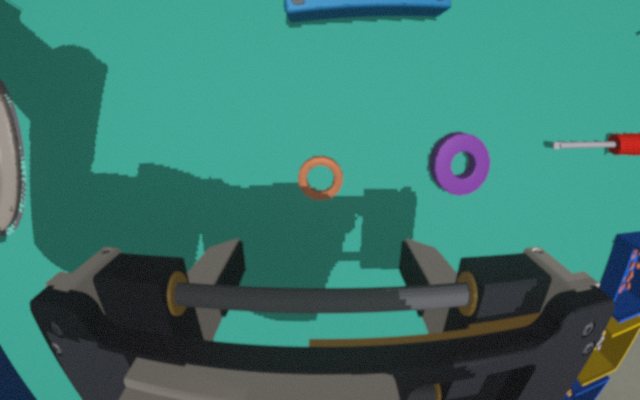

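View pics/t9.png

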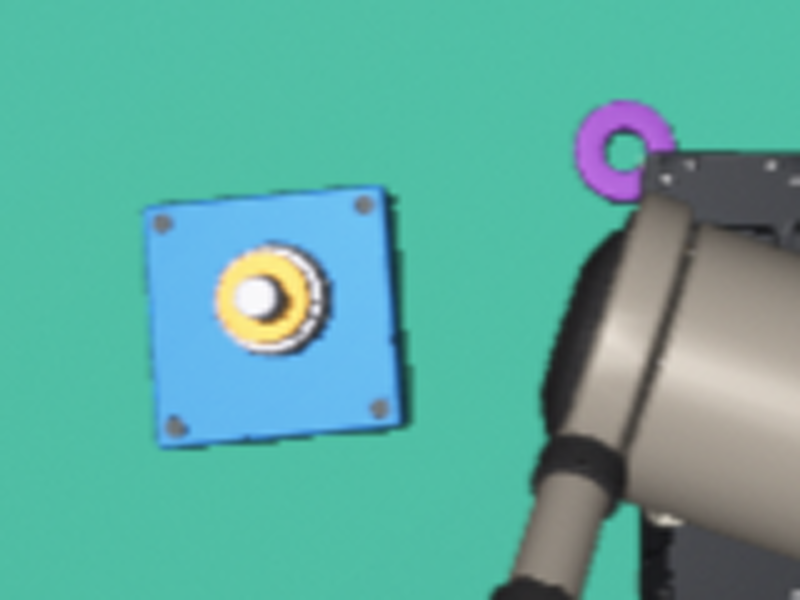

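>>> carry_out --moves '[0.0615,-0.005,0.08,0,0,0,0.7,0.0615,-0.005,0.17,0,0,0,0.6,0.0615,-0.005,0.209,0,0,0,0.55,0.0615,-0.005,0.209,0,0,0,0.5,0.0615,-0.005,0.209,0,0,0,0.25,0.0615,-0.005,0.209,0,0,0,0.25,0.0615,-0.005,0.209,0,0,0,0.25,0.0615,-0.005,0.209,0,0,0,0.25]'

```text
time: 22.25
tool_pos: [460.5, -45.5, 19.1]
tcp_rot: [3.141, 0.0, 1.572]
contact_force: [0.2, 1.7, 1.7]
grip_width: 34.4
```

```bash
python3 -c "
from h import *
plan(498.4,142,115)"
```

```text
t 22.25 pos [460.45 -45.55  19.06] rot [3.1406e+00 1.0000e-04 1.5716e+00] F [0.2 1.7 1.7] w 34.4 j6 -0.27
row [ 0.4688  0.0955 -0.2398] [0.0019 0.0002 0.0015]
```

>>> carry_out --moves '[0,0,0,0,0,0,0.25,0,0,-0.1,0.002,0,0.001,0.25,0.06,0.01,-0.2,0.002,0,0.001,0.25,0.16,0.03,-0.27,0.002,0,0.001,0.25,0.27,0.05,-0.27,0.002,0,0.001,0.25,0.38,0.08,-0.27,0.002,0,0.001,0.25,0.469,0.0955,-0.265,0.002,0,0.001,0.25,0.469,0.0955,-0.25,0.002,0,0.001,0.25]'

```text
time: 23.05
tool_pos: [499.1, 145.8, 119.5]
tcp_rot: [3.139, -0.001, 1.575]
contact_force: [0.3, -0.0, -0.3]
grip_width: 34.4
```

```bash
python3 -c "
from h import *
plan(498.4,142,115)"
```

```text
t 23.05 pos [499.12 145.81 119.47] rot [ 3.1394e+00 -1.2000e-03  1.5752e+00] F [ 0.3 -0.  -0.3] w 34.4 j6 0.13
row [-0.0095 -0.0019  0.0112] [ 0.0043 -0.0022  0.0085]
```

>>> carry_out --moves '[-0.0095,-0.002,0.011,0.004,-0.002,0.008,0.25,-0.0095,-0.002,0.011,0.004,-0.002,0.008,0.25,-0.0095,-0.002,0.011,0.004,-0.002,0.008,0.25,-0.0095,-0.002,0.011,0.004,-0.002,0.008,0.25,-0.0095,-0.002,0.011,0.004,-0.002,0.008,0.25,-0.0095,-0.002,0.011,0.004,-0.002,0.008,0.25,-0.0095,-0.002,0.011,0.004,-0.002,0.008,0.25,-0.0095,-0.002,0.011,0.004,-0.002,0.008,0.25]'

```text
time: 23.85
tool_pos: [498.4, 142.0, 115.1]
tcp_rot: [3.141, -0.0, 1.571]
contact_force: [0.4, -0.4, -1.2]
grip_width: 33.8
```

```bash
python3 -c "
from h import *
over('w10',19.1,8,18)
plan(498.4,142,107)"
```

```text
t 23.9 pos [498.38 142.01 115.14] rot [ 3.1413e+00 -1.0000e-04  1.5710e+00] F [-0.2 -0.2 -0. ] w 34.0 j6 0.13
row [-0.      0.      0.0204] [ 0.0006 -0.0002  0.0005]
```

View pics/w10z.png

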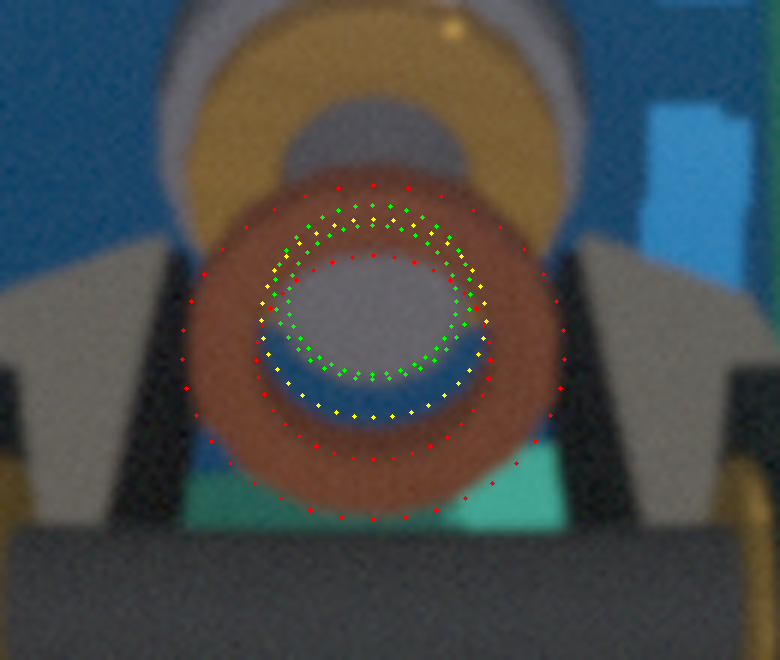

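>>> carry_out --moves '[-0.0018,0,0.004,0,0,0,0.25,-0.0018,0,0.008,0,0,0,0.25,-0.0018,0,0.011,0,0,0,0.25,-0.0018,0,0.013,0,0,0,0.25,-0.0018,0,0.015,0,0,0,0.25,-0.0018,0,0.0165,0,0,0,0.25,-0.0018,0,0.018,0,0,0,0.25,-0.0018,0,0.0195,0,0,0,0.25]'

```text
time: 24.7
tool_pos: [498.4, 141.3, 107.3]
tcp_rot: [3.141, -0.0, 1.571]
contact_force: [-0.2, 0.3, -0.3]
grip_width: 34.1
```

>>> carry_out --moves '[0,0,0.002,0,0,0,0.25,0,0,0.003,0,0,0,0.25,0,0,0.004,0,0,0,0.25,0,0,0.005,0,0,0,0.25,0,0,0.006,0,0,0,0.25,0,0,0.008,0,0,0,0.25,0,0,0.009,0,0,0,0.25,0,0,0.01,0,0,0,0.25]'

```text
time: 25.5
tool_pos: [498.4, 141.3, 103.2]
tcp_rot: [3.141, -0.0, 1.571]
contact_force: [0.3, -0.4, -0.4]
grip_width: 34.0
```

>>> carry_out --moves '[0,0,0.01,0,0,0,0.25,0,0,0.02,0,0,0,0.25,0,0,0.03,0,0,0,0.25,0,0,0.04,0,0,0,0.25,0,0,0.045,0,0,0,0.25,0,0,0.048,0,0,0,0.25,0,0,0.048,0,0,0,0.25,0,0,0.048,0,0,0,0.25]'

```text
time: 26.3
tool_pos: [498.5, 141.3, 84.1]
tcp_rot: [3.141, -0.0, 1.571]
contact_force: [-0.9, -0.1, -0.1]
grip_width: 34.4
```

>>> carry_out --moves '[0,0,0.001,0,0,0,0.25,0,0,0.002,0,0,0,0.25,0,0,0.003,0,0,0,0.25,0,0,0.004,0,0,0,0.25,0,0,0.0045,0,0,0,0.25,0,0,0.005,0,0,0,0.25,0,0,0.005,0,0,0,0.25,0,0,0.005,0,0,0,0.25]'

```text
time: 27.1
tool_pos: [498.5, 141.3, 82.1]
tcp_rot: [3.141, -0.0, 1.571]
contact_force: [-0.7, 0.7, -0.5]
grip_width: 34.3
```

>>> carry_out --moves '[0,0,0.0003,0,0,0,0.25,0,0,0.0006,0,0,0,0.25,0,0,0.0009,0,0,0,0.25,0,0,0.0012,0,0,0,0.25,0,0,0.0012,0,0,0,0.25,0,0,0.0012,0,0,0,0.25,0,0,0.0012,0,0,0,0.25,0,0,0.0012,0,0,0,0.25]'

```text
time: 27.9
tool_pos: [498.6, 141.3, 82.0]
tcp_rot: [3.141, -0.0, 1.571]
contact_force: [-1.9, -0.6, 5.3]
grip_width: 34.1
```

>>> carry_out --moves '[0,0,0.0003,0,0,0,0.25,0,0,0.0006,0,0,0,0.25,0,0,0.0009,0,0,0,0.25,0,0,0.0012,0,0,0,0.25,0,0,0.0012,0,0,0,0.25,0,0,0.0012,0,0,0,0.25,0,0,0.0012,0,0,0,0.25,0,0,0.0012,0,0,0,0.25]'

```text
time: 28.7
tool_pos: [498.6, 141.3, 81.9]
tcp_rot: [3.14, -0.0, 1.571]
contact_force: [-1.8, 0.0, 8.2]
grip_width: 34.2
```

>>> carry_out --moves '[0,0,0.0006,0,0,0,0.25,0,0,0.0012,0,0,0,0.25,0,0,0.0017,0,0,0,0.25,0,0,0.0021,0,0,0,0.25,0,0,0.0024,0,0,0,0.25,0,0,0.0024,0,0,0,0.25,0,0,0.0024,0,0,0,0.25,0,0,0.0024,0,0,0,0.25]'

```text
time: 29.5
tool_pos: [498.6, 141.4, 81.8]
tcp_rot: [3.14, -0.0, 1.571]
contact_force: [-3.8, -0.4, 11.4]
grip_width: 34.2
```

The stack takes 11.4 N, well above the plate's 7 N friction, without moving, so the plate is home. Releasing now.

>>> carry_out --moves '[0,0,-0.001,0,0,0,0.4,0,0,-0.001,0,0,0,0.6,0,0,-0.001,0,0,0,0.8,0,0,-0.02,0,0,0,0.8,0,0,-0.1,0,0,0,0.8,0,0,-0.2,0,0,0,0.8,-0.07,0,-0.25,0,0,0,1,-0.07,0,-0.25,0,0,0,1]'

```text
time: 30.3
tool_pos: [500.3, 111.7, 185.3]
tcp_rot: [3.133, 0.0, 1.57]
contact_force: [-0.3, 0.3, -0.0]
grip_width: 84.8
```

```bash
python3 -c "
from h import *
c,o,im=shot('w11')
g=proj('wrist',[498.3,141,71],c)[0].astype(int);x,y=g
save(im,'w11z.png',(x-70,max(0,y-60),x+70,y+60),5)
save(capture('scene'),'s11.png',(270,120,430,240),5)
plan(498,120,180)"
```

```text
t 30.4 pos [498.51 113.11 182.2 ] rot [ 3.1391e+00 -6.0000e-04  1.5699e+00] F [-0.2 -0.6 -0. ] w 90.6 j6 0.07
row [ 0.0172 -0.0013  0.0055] [ 0.0048 -0.0011 -0.0018]
```

View pics/w11z.png

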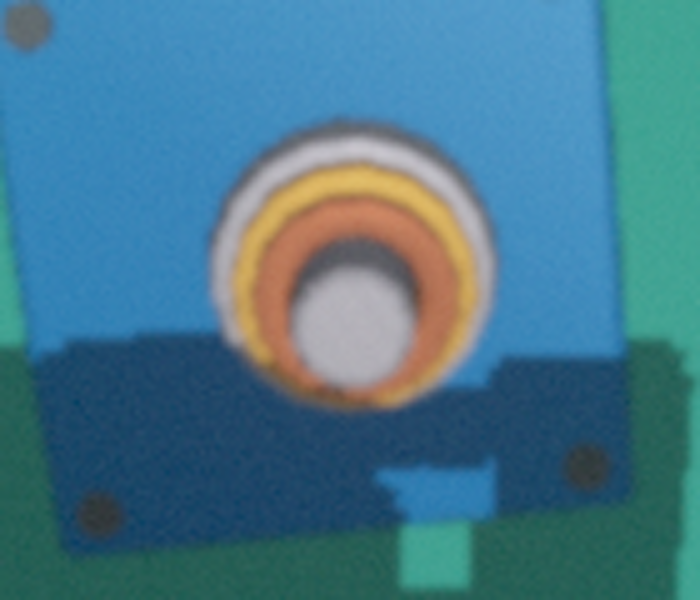

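View pics/s11.png

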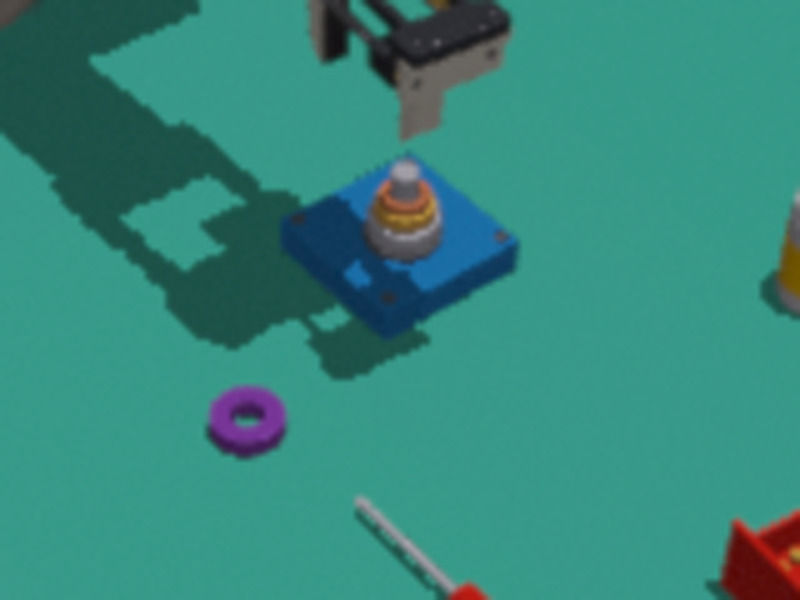

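The wrist and scene views both show the three rings flat and concentric in the right order, with the gripper clear. I'm handing in.

```bash
python3 -c "
from plant import *
print(close_job(), get_obs()['contact_force'])"
```

```text
the job is handed in; nothing more can be done
the job is handed in; nothing more can be done
```

The three rings are on the arbor in the right order (steel, brass, copper from the bottom), the stack is released, and I handed in at about 30.4 s. `close_job` gave no verdict.

- **Threading:** I found the arbor with the wrist camera, 8.1 mm from the block centre. Each ring was lined up over it by camera, and force readings showed no jamming on the way down.
- **Pressing:** I pushed the plate down with the large ring at about 7 N, then pressed the stack through the small ring to 11.4 N. It moved only about 0.1 mm per press, so I took the plate as fully home. The small ring's underside ended at about 63 mm above the bench, as the stack height requires. The highest force I read was 11.4 N; forces were only read at the end of each move.
- **Last checks:** The wrist and scene pictures show the rings flat and concentric with the gripper clear. I never moved near the screwdriver, can or tray. I didn't measure the plate position or ring tilt directly.
- **Disagreement:** The wrist-camera overlays of the held rings were off by up to about 1.5–2 mm along y, most with the brass ring. I corrected for this before each descent.

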